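# Dress the sawn edge of a new fence plate

## Task

The new aluminium fence plate for the labelling fixture stands loose in the filing jig, hand-sawn a little over size, its sawn top edge still sharp: dress the whole edge with the flat file in three full forward strokes away from you, on the left third, then the middle, then the right third, bearing lightly all the way (about 4 to 8 N, never 20 N). Only the push of a forward stroke keeps the plate in its seat, so lift the file well clear before each return and never drag it back over the edge or hold the plate. Then lay the file gently back in its tray, flat on the teeth, leaving the plate seated in the jig and the things around the work where they are.

Things in the scene. Friction and masses are not known exactly. Their poses are not given: they have to be found in the camera images.
- file_grip (a point): Centre of the file's beech cross grip (22 mm along the blade, 56 across, 35 high): take it between one finger ahead and one behind, across the 22 mm, so the file cannot rock. It is 36 mm above the toothed underside of the blade and 18 mm below the grip's top. x points to the tip (forward), y left, z up. The flat blade, 28 mm wide, reaches 90 mm before and behind this point.
- file: The whole flat file: dark steel blade 5 mm thick under a raised grip, 0.22 to 0.37 kg; a narrower tip ends 101 mm ahead, a tang 115 mm behind. Origin: centre of the blade's toothed underside, 36 mm below the grip's centre; axes as file_grip. Lies flat in the tray at the start.
- plate: Loose aluminium plate with two slots: 84 mm long (y), 6 thick (x), hand-sawn to anything from 62 to 68 mm high (z; the same all along), 0.12 kg. Origin: centre of its underside. It stands in the jig's seat, leaning 12 degrees away from the robot on the back rest, held by gravity alone; a file dragged toward the robot tips it out.
- plate_face (a point): Point on the plate's face on the robot's side, mid-length, 60 mm up the plate. The sawn edge to file is the arris 2 to 8 mm farther up this leaning face, straight and level, the plate's highest line; thirds centred at y = +28 (left), 0, -28 mm. A level file touches only it. Its exact height is not given; metal is stiff, some 15 N per mm: feel for it.
- jig: Beech filing jig, fixed: base 160 x 140 x 18 mm, sloping seat with a 6 mm toe strip, back rest to 52 mm up the plate. Origin: centre of its underside; x points away from the robot square across the plate (stroke direction), y left. With the plate seated, plate_face is at x = -5.4, z = 85.9 mm.
- tray: Shallow wooden tool tray, fixed, 272 x 80 mm, 10 mm high, floor and walls 5 mm thick. Origin: centre of its underside, x along its length. The file belongs in its middle, along the length, tip to +x. Between jig and tray stands the labelling fixture, 141 mm high: carry the file over it.
- tape: Bystander: roll of masking tape, 98 mm across, 25 mm high; origin: centre of its underside.
- oil: Bystander: oil bottle with a black cap, 50 mm across, 102 mm high; origin: centre of its underside.
- tin: Bystander: round tin, 90 mm across, 32 mm high; origin: centre of its underside.
Mind the look-alikes: they are no part of the job. There is more than one size of the jig; the job needs the larger.

How it is judged:
On the way, in this order (a step that is already met when the one before it is completed fails the run):
1. the front part of the file bears on the left third of the sawn edge (contact force between file and plate above 2 N and y of file_grip in the frame of plate_face between 0.014 and 0.046 m and x of plate_face in the frame of file_grip above 0.028 m), for 0.1 s.
2. the middle of the file bears on the left third of the edge (contact force between file and plate above 2 N and y of file_grip in the frame of plate_face between 0.014 and 0.046 m and x of plate_face in the frame of file_grip between -0.012 and 0.012 m), for 0.04 s.
3. the rear part of the file bears on the left third of the edge: a full forward stroke (contact force between file and plate above 2 N and y of file_grip in the frame of plate_face between 0.014 and 0.046 m and x of plate_face in the frame of file_grip below -0.028 m), for 0.04 s.
4. the front part of the file bears on the middle third of the sawn edge (contact force between file and plate above 2 N and y of file_grip in the frame of plate_face between -0.012 and 0.012 m and x of plate_face in the frame of file_grip above 0.028 m), for 0.1 s.
5. the middle of the file bears on the middle third of the edge (contact force between file and plate above 2 N and y of file_grip in the frame of plate_face between -0.012 and 0.012 m and x of plate_face in the frame of file_grip between -0.012 and 0.012 m), for 0.04 s.
6. the rear part of the file bears on the middle third of the edge: a full forward stroke (contact force between file and plate above 2 N and y of file_grip in the frame of plate_face between -0.012 and 0.012 m and x of plate_face in the frame of file_grip below -0.028 m), for 0.04 s.
7. the front part of the file bears on the right third of the sawn edge (contact force between file and plate above 2 N and y of file_grip in the frame of plate_face between -0.046 and -0.014 m and x of plate_face in the frame of file_grip above 0.028 m), for 0.1 s.
8. the middle of the file bears on the right third of the edge (contact force between file and plate above 2 N and y of file_grip in the frame of plate_face between -0.046 and -0.014 m and x of plate_face in the frame of file_grip between -0.012 and 0.012 m), for 0.04 s.
9. the rear part of the file bears on the right third of the edge: a full forward stroke (contact force between file and plate above 2 N and y of file_grip in the frame of plate_face between -0.046 and -0.014 m and x of plate_face in the frame of file_grip below -0.028 m), for 0.04 s.
At the end, for the whole second after the job is handed in: The file lies flat (within 3 degrees) on the tray floor, its centre within 22 mm lengthwise and 20 mm crosswise of the tray's middle, at rest; the plate stands seated in the jig, its face point within 4 mm (across), 8 mm (along) and 3 mm (height) of its seated place (x of file_grip in the frame of tray between -0.022 and 0.022 m and y of file_grip in the frame of tray between -0.02 and 0.02 m and z of file_grip in the frame of tray below 0.044 m and angle between file_grip's own z axis and vertical below 0.05 rad and linear speed of file below 0.02 m/s and x of plate_face in the frame of jig between -0.00939418 and -0.00139418 m and y of plate_face in the frame of jig between -0.008 and 0.008 m and z of plate_face in the frame of jig between 0.0829363 and 0.0889363 m); the robot touches nothing.
It fails at once if the file is pressed on the plate with more than 20 N (contact force between file and plate above 20 N).
It fails at once if the plate's edge is dragged or tipped back toward the robot, more than 5 mm off the back rest (x of plate_face in the frame of jig below -0.0103942 m).
It fails at once if the robot itself pushes or holds the plate (contact force between the arm and plate above 1 N).
It fails at once if the file is dropped (falls free of the fingers faster than 0.4 m/s, as from 8 mm) or banged into its tray (over 90 N) (contact force between file and tray above 90 N or (linear speed of file above 0.4 m/s and contact force between the fingers and file below 0.3 N)).
It fails at once if a bystander (tape roll, oil bottle, tin) is moved more than 15 mm (distance of any of tape, oil, tin from where it was at the start of the episode above 0.015 m).
It also fails if it takes over 72 s, if anything falls off the work surface, if the arm or the gripper's body presses on something with over 40 N, if the wrist force passes 120 N, or if a joint passes its speed limit or range.

## Robot

A 6-joint arm with a two-finger parallel gripper is mounted at the origin on a cart in front of the work surface, level with it; the furniture and walls round the work are solid. World frame = base frame: x ahead of the robot, y to its left, z up, the work surface at z = 0. Lengths are in m, angles in rad, forces in N, time in s.
With the tool pointing down it reaches from about 0.35 to 0.85 m from the base axis. Payload 8.1 kg.
Tool frame: the origin (TCP) lies at the very end of the fingers, on their centre line; the grasp point (between the pads) lies 19 mm behind it (robot.pinch_z is the distance from the TCP to the grasp point, in m); x points along the fingers, z is the direction in which the jaws open and shut, and the axes are right-handed (so a half turn about x gives the same grasp; the last joint's range is limited). The gripper opens to 93 mm and grips with 3 to 60 N. Pads are 15 mm wide; open, the fingers measure 128 mm over their backs; the gripper's body (75 mm by 188 mm) begins 65 mm behind the grasp point.
Start: joints at [-1.238, 0.13, 1.488, -0, 1.523, -0.085], TCP at [0.243, -0.548, 0.219] pointing down, gripper open.
Joint ranges: [-2.96, 2.96], [-0.89, 2.26], [0.02, 2.5], [-1.34, 4.48], [0, 2.73], [-2.66, 2.66]. Speed limits (rad/s): [2.39, 2.39, 2.79, 3.14, 3.14, 3.14].

## Interface

Orientations are given as a rotation vector (axis times angle).
In Python, from plant import robot, optics, ticket gives the robot as it stands.
- The arm moves only by the tool jog_arm, never from a script. Its argument "targets" is a list of rows, each a list of 7 numbers: the shift along the tool's x, y, z in cm, then the turn, a rotation vector about the tool's x, y, z in degrees, then the closure, from 0 (fully open) to 1 (shut). In form: [[dx, dy, dz, ax, ay, az, grip], ...]. A call has 1 to 5 rows; each row is the pose to reach, as a shift and turn from the pose measured when the call began, along the tool's axes at that moment; what a row does not reach only later rows make up. A row lasts 1/8 s, in which the tool goes at most 62.5 mm and 10.7 degrees, less where a joint would pass 70% of its speed; a pose out of reach is approached as far as the arm can. A call with a gripper value outside its range is refused whole. The fingers move at their own pace and stop on an object; "squeeze" is the grip in N (left out, the last holds). Time passes only in rows, so rows that repeat a pose let the fingers close. It gives the time, the measured TCP pose, the force and the opening at its end, in the units of the state.
- robot.read_state(): the state, without advancing time (a new reading comes with each control period).
- optics.read_camera(name): name is "scene" or "top" or "wrist"; returns a dict with "frame" (420x560x3 uint8, red, green, blue), "vertical_fov" (degrees; the focal length in pixels is half the picture's height over the tangent of half this angle, whatever the lens; pixels are square), "cx", "cy" (the principal point, pixels), "k1" (the pictures are not rectified: a ray, as slopes to the right and down, at radius r is drawn at 1 + k1 r^2 times it, then the intrinsics apply), "R" (3x3) and "t" (3): a world point X has camera coordinates R X + t. Camera axes: x right, y down, z forward; pixel columns grow to the right and rows downward; lengths in m; the calibration is good to about 2 mm. A picture is of the moment at which its call begins. There is no depth.
- ticket.close_job(): hands the job in, once; it reports no verdict.
The state is a dict: "t": time; "q": joint angles; "dq": joint speeds; "joint_torque": joint torques, N m; "tool_pos": TCP position; "orientation": TCP orientation; "force": force on the tool from outside, world axes, zero at the start; "wrist_torque": the same for the moment, N m; "opening": finger opening in m.
Only numpy, scipy, OpenCV 4.12 (cv2) and the standard library are available. Lean on these libraries where they do the work, as an engineer would, in place of code of your own. Each camera call takes 0.05 s, during which the arm holds its last target.

## Working session

There is one attempt and no reset: what is moved stays moved. The work goes in short steps, Python scripts to look and compute and a tool call to move; the robot and the scene stay as the last step left them, time stands still between calls to the robot, and variables do not carry over. Pictures are saved under pics/ and viewed, and the job is handed in when it is done.

Besides the shell and the picture viewer there is one more tool, called after "Call:" by a JSON object that holds its "method" and its "body", one argument or row to a line. jog_arm: Moves the arm, as the interface text tells. Its arguments: {"type":"object","properties":{"targets":{"type":"array"},"squeeze":{"type":"number"}},"required":["targets"]}

```bash
mkdir -p pics; ls
python3 - <<'E'
from plant import robot, optics, ticket
import cv2
s=robot.read_state()
for k,v in s.items(): print(k,v)
print(robot.pinch_z)
for n in ("scene","top","wrist"):
    c=optics.read_camera(n)
    cv2.imwrite(f"pics/{n}0.png",c["frame"][:,:,::-1])
    print(n,c["vertical_fov"],c["cx"],c["cy"],c["k1"],c["R"],c["t"])
E
```

```text
pics
t 0.0
q [-1.23842038e+00  1.31158274e-01  1.48924859e+00  1.95347751e-06
  1.52298740e+00 -8.53794001e-02]
dq [-1.27826604e-03 -2.08941004e-03  3.20858691e-04  3.81831460e-04
  5.51928946e-05 -3.89454129e-04]
joint_torque [ 8.05003356e-05 -5.59839606e+01 -4.91750693e+01  7.71704852e-02
  3.57967685e-02 -1.49921252e-04]
tool_pos [ 0.24327714 -0.54786193  0.21760602]
orientation [ 0.89731007  1.37980344 -0.89548665]
force [-0.91563433 -0.61237204 -0.90988868]
wrist_torque [0.0209096  0.0601486  0.02016735]
opening 0.09274746293628071
0.0188
scene 44.561062587324734 280.5381066856707 217.7175625420416 -0.09901328627647535 [[-0.82845958 -0.55955199  0.023586  ]
 [-0.25711726  0.34259298 -0.90361538]
 [ 0.49753939 -0.75467319 -0.42769491]] [0.56347008 0.20493745 1.1157425 ]
top 57.26671998404572 276.4218336179246 210.97314685570754 -0.06280531250575636 [[-0.01343076 -0.99946114 -0.02995057]
 [-0.9961231   0.01597824 -0.08650704]
 [ 0.08693898  0.0286726  -0.99580093]] [0.08657669 0.6192615  1.21726802]
wrist 60.55011591550663 278.8214624734963 205.36223989543657 -0.014458330327587338 [[ 0.40489357 -0.91436047 -0.00247648]
 [-0.88810665 -0.39390947  0.23685841]
 [-0.21754947 -0.09370307 -0.97154102]] [-0.59844708 -0.02538988  0.39012894]
```

View pics/top0.png

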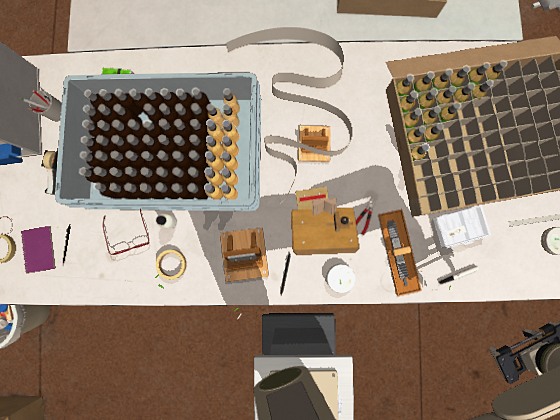

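View pics/scene0.png

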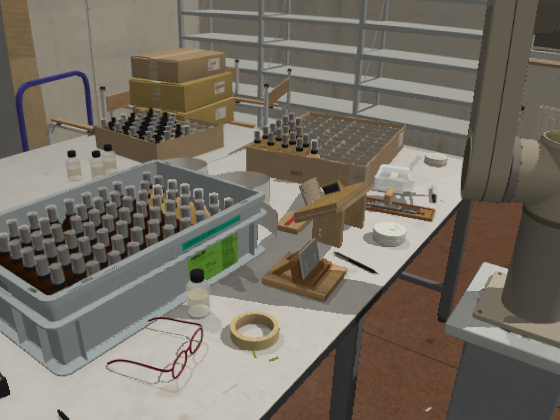

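View pics/wrist0.png

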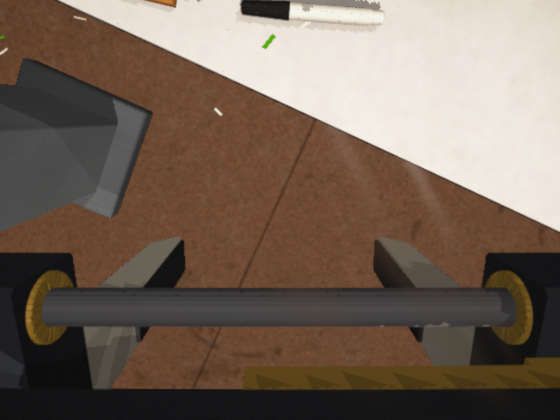

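Run:
```python
import cv2
a=cv2.imread("pics/top0.png")
cv2.imwrite("pics/topc.png",cv2.resize(a[170:310,205:455],None,fx=3.2,fy=3.2,interpolation=cv2.INTER_CUBIC))
a=cv2.imread("pics/scene0.png")
cv2.imwrite("pics/scenec.png",cv2.resize(a[150:310,240:450],None,fx=3.6,fy=3.6,interpolation=cv2.INTER_CUBIC))
```

```text
(no output)
```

View pics/topc.png

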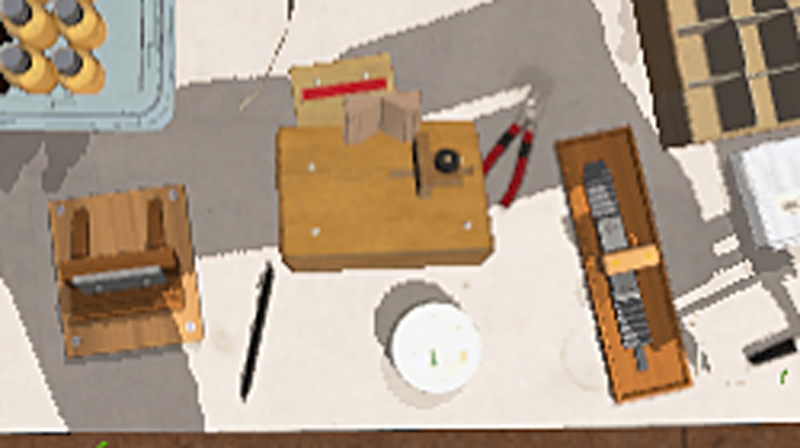

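View pics/scenec.png

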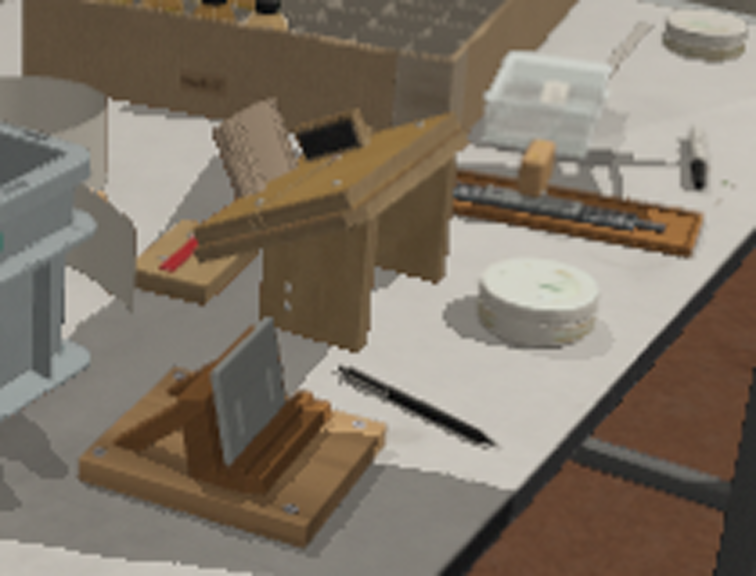

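```bash
cat > h.py <<'E'
import numpy as np, cv2
from scipy.spatial.transform import Rotation as Ro
from plant import robot, optics, ticket
def cam(n,save=None):
    c=optics.read_camera(n)
    if save: cv2.imwrite(f"pics/{save}.png",c["frame"][:,:,::-1])
    c={k:(np.array(v) if k in("R","t","frame") else v) for k,v in c.items()}
    c["f"]=210/np.tan(np.radians(c["vertical_fov"])/2)
    return c
def ray(c,u,v):
    d=np.array([(u-c["cx"])/c["f"],(v-c["cy"])/c["f"]]); s=d.copy()
    for _ in range(20): s=d/(1+c["k1"]*(s@s))
    r=c["R"].T@np.array([s[0],s[1],1]); return -c["R"].T@c["t"], r/np.linalg.norm(r)
def onz(c,u,v,z):
    o,r=ray(c,u,v); return o+r*(z-o[2])/r[2]
def proj(c,X):
    p=c["R"]@np.array(X)+c["t"]; s=p[:2]/p[2]; s=s*(1+c["k1"]*(s@s)); return s*c["f"]+[c["cx"],c["cy"]]
def tool():
    s=robot.read_state(); return s,np.array(s["tool_pos"]),Ro.from_rotvec(s["orientation"])
E
python3 - <<'E'
from h import *
c=cam("top")
f=lambda x,y:(x/3.2+205-.3,y/3.2+170-.3)
for nm,z,pts in (("jig",.018,[(49,203),(183,186),(203,340),(68,360)]),("arris",.089,[(78,290),(172,272)]),
  ("tray",.010,[(556,142),(632,127),(692,384),(614,401)]),("grip",.059,[(603,258),(657,247),(660,264),(607,276)]),
  ("tip/tang",.0075,[(597,163),(642,368)]),("tin",.032,[(436,348)]),("fixture",.14,[(280,125),(488,120),(493,250),(283,255)])):
    P=[onz(c,*f(*p),z) for p in pts]
    print(nm,np.round(P,4)[:,:2].tolist(), np.round(np.mean(P,0),4))
s,p,R=tool(); print(R.as_matrix().round(3))
E
```

```text
jig [[0.5516, 0.2631], [0.567, 0.1258], [0.4115, 0.1073], [0.3927, 0.2442]] [0.4807 0.1851 0.018 ]
arris [[0.4658, 0.2228], [0.4819, 0.1324]] [0.4739 0.1776 0.089 ]
tray [[0.6065, -0.2558], [0.6207, -0.3344], [0.3594, -0.3855], [0.3439, -0.3059]] [ 0.4826 -0.3204  0.01  ]
grip [[0.4886, -0.2862], [0.4984, -0.3396], [0.4818, -0.3419], [0.4711, -0.2895]] [ 0.485  -0.3143  0.059 ]
tip/tang [[0.5845, -0.2976], [0.3761, -0.336]] [ 0.4803 -0.3168  0.0075]
tin [[0.4018, -0.1247]] [ 0.4018 -0.1247  0.032 ]
fixture [[0.6165, 0.0277], [0.618, -0.1633], [0.4991, -0.1643], [0.4974, 0.0269]] [ 0.5578 -0.0683  0.14  ]
[[-0.     0.914  0.406]
 [ 0.001  0.406 -0.914]
 [-1.     0.    -0.001]]
```

```bash
cat >> h.py <<'E'
def goal(pos,yaw,tilt=None):
    """print the shift/turn from the present pose to TCP pos, pointing down, jaw axis z at yaw (deg)"""
    s,p,R=tool(); y=np.radians(yaw)
    z=np.array([np.cos(y),np.sin(y),0]); x=np.array([0,0,-1.]); M=np.column_stack([x,np.cross(z,x),z])
    d=R.inv().apply(np.array(pos)-p)*100; r=np.degrees((R.inv()*Ro.from_matrix(M)).as_rotvec())
    print("t",round(s["t"],2),"p",p.round(4),"F",np.round(s["force"],2),"op",round(s["opening"],4),"\n ->",d.round(2).tolist(),r.round(2).tolist())
E
python3 - <<'E'
from h import *
goal([.485,-.314,.25],10.7)
E
```

```text
t 0.2 p [ 0.2434 -0.5481  0.218 ] F [ 0.07  0.24 -0.16] op 0.0928 
 -> [-3.18, 31.58, -11.59] [-76.76, -0.05, -0.05]
```

Call:
{"method": "jog_arm", "body": {
  "targets": [
    [-2,10,-4,-20,0,0,0],
    [-3.2,16,-6,-30,0,0,0],
    [-3.2,22,-8,-40,0,0,0],
    [-3.2,27,-10,-50,0,0,0],
    [-3.2,31.6,-11.6,-60,0,0,0]
  ]
}}

```text
t: 0.82
tool_pos: [0.4671, -0.3307, 0.2499]
orientation: [0.165, 1.565, -0.164]
force: [0.8, -1.0, 0.2]
opening: 0.093
```

Run:
```python
from h import *
goal([.475,-.314,.25],10.7)
```

```text
t 0.82 p [ 0.4671 -0.3307  0.2499] F [ 0.76 -1.    0.16] op 0.093 
 -> [-0.01, 1.8, 0.43] [-22.71, -0.0, -0.04]
```

Call:
{"method": "jog_arm", "body": {
  "targets": [
    [0,1.8,0.4,-10,0,0,0],
    [0,1.8,0.4,-20,0,0,0],
    [0,1.8,0.4,-22.7,0,0,0],
    [0,1.8,0.4,-22.7,0,0,0]
  ]
}}

```text
t: 1.32
tool_pos: [0.4747, -0.3137, 0.2497]
orientation: [-0.146, 1.566, 0.147]
force: [0.5, -0.6, -0.5]
opening: 0.0929
```

Run:
```python
from h import *
goal([.485,-.314,.25],10.7)
c=cam("wrist","w1")
print((-c["R"].T@c["t"]).round(3), [proj(c,[.485,-.314,.059]).round(1)])
c=cam("top","top1")
```

```text
t 1.32 p [ 0.4747 -0.3137  0.2497] F [ 0.48 -0.63 -0.55] op 0.0929 
 -> [-0.03, -0.22, 1.0] [-0.02, -0.01, -0.05]
[ 0.464 -0.249  0.416] [array([287. , 187.6])]
```

View pics/w1.png

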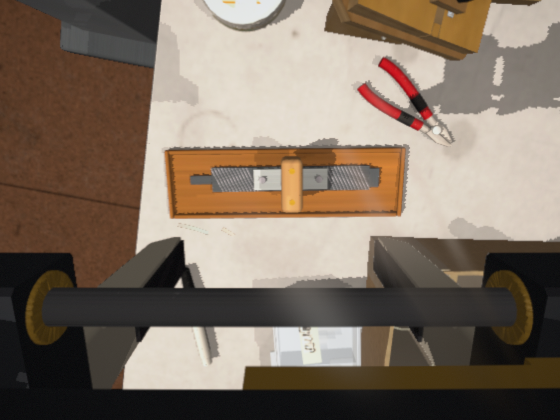

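Run:
```python
import cv2
a=cv2.imread("pics/w1.png")
cv2.imwrite("pics/w1c.png",cv2.resize(a[135:230,155:415],None,fx=3,fy=3,interpolation=cv2.INTER_CUBIC))
```

```text
(no output)
```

View pics/w1c.png

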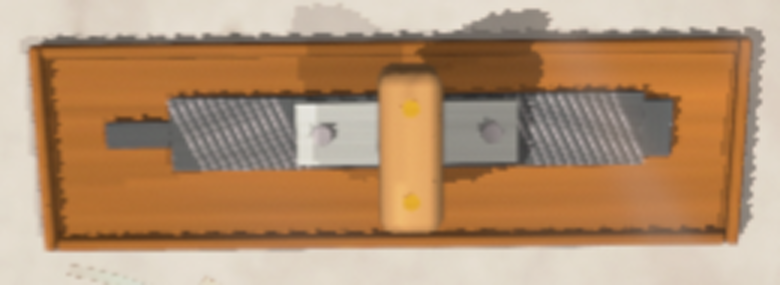

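Run:
```python
from h import *
c=cam("wrist")
f=lambda x,y:(x/3+155-.33,y/3+135-.33)
for nm,z,pts in (("tray",.010,[(30,45),(750,38),(738,242),(48,249)]),("grip",.059,[(380,68),(442,68),(441,231),(381,231)]),
  ("tang/tip",.0075,[(106,133),(673,127)]),("blade corners",.01,[(168,98),(175,171),(638,92),(643,163)])):
    P=np.array([onz(c,*f(*p),z) for p in pts])
    print(nm,np.round(P,4)[:,:2].tolist(), np.round(np.mean(P,0),4))
    if nm!="blade corners":
      for i in range(len(P)):
        d=P[(i+1)%len(P)]-P[i]; print("   ",np.linalg.norm(d).round(4),np.degrees(np.arctan2(d[1],d[0])).round(2))
```

```text
tray [[0.3449, -0.3059], [0.6086, -0.2541], [0.6249, -0.3313], [0.3606, -0.3834]] [ 0.4847 -0.3187  0.01  ]
    0.2688 11.11
    0.0789 -78.15
    0.2694 -168.85
    0.079 101.4
grip [[0.4737, -0.2854], [0.4938, -0.2817], [0.5044, -0.3361], [0.4843, -0.3399]] [ 0.489  -0.3108  0.059 ]
    0.0204 10.56
    0.0555 -78.93
    0.0205 -169.45
    0.0555 101.01
tang/tip [[0.3766, -0.3342], [0.5894, -0.2922]] [ 0.483  -0.3132  0.0075]
    0.2169 11.17
    0.2169 -168.83
blade corners [[0.3984, -0.3162], [0.405, -0.3435], [0.5723, -0.2814], [0.5807, -0.3076]] [ 0.4891 -0.3122  0.01  ]
```

Run:
```python
from h import *
goal([.4893,-.3114,.022],11.1)
```

```text
t 1.48 p [ 0.4746 -0.314   0.2498] F [-0.62 -0.72  0.79] op 0.0926 
 -> [22.78, -0.04, 1.49] [-0.48, -0.0, -0.05]
```

Call:
{"method": "jog_arm", "body": {
  "targets": [
    [5,0,1.5,-0.5,0,0,0],
    [11,0,1.5,-0.5,0,0,0],
    [15,0,1.5,-0.5,0,0,0],
    [16.5,0,1.5,-0.5,0,0,0],
    [16.5,0,1.5,-0.5,0,0,0]
  ],
  "squeeze": 60
}}

```text
t: 2.1
tool_pos: [0.4891, -0.311, 0.0846]
orientation: [-0.151, 1.566, 0.153]
force: [0.1, 0.6, 0.8]
opening: 0.0929
```

Run:
```python
from h import *
goal([.4893,-.3114,.022],11.1)
cam("wrist","w2")
```

```text
t 2.1 p [ 0.4891 -0.311   0.0846] F [0.14 0.59 0.79] op 0.0929 
 -> [6.26, -0.06, 0.02] [-0.01, -0.04, -0.1]
```

View pics/w2.png

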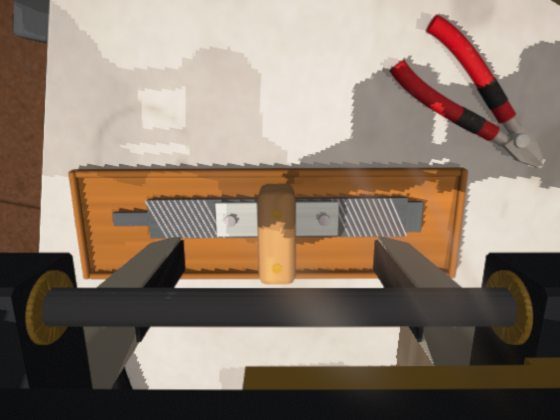

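Call:
{"method": "jog_arm", "body": {
  "targets": [
    [4,0,0,0,0,0,0],
    [6,0,0,0,0,0,0],
    [6.2,0,0,0,0,0,0],
    [6.2,0,0,0,0,0,0.2],
    [6.2,0,0,0,0,0,0.4]
  ]
}}

```text
t: 2.78
tool_pos: [0.491, -0.3124, 0.0258]
orientation: [-0.153, 1.563, 0.151]
force: [0.0, 0.5, 0.5]
opening: 0.0776
```

Call:
{"method": "jog_arm", "body": {
  "targets": [
    [0,0,0,0,0,0,0.6],
    [0,0,0,0,0,0,0.8],
    [0,0,0,0,0,0,1],
    [0,0,0,0,0,0,1],
    [0,0,0,0,0,0,1]
  ]
}}

```text
t: 3.4
tool_pos: [0.4909, -0.3124, 0.0257]
orientation: [-0.153, 1.563, 0.151]
force: [-1.0, 0.1, 0.9]
opening: 0.0273
```

Run:
```python
from h import *
goal([.4893,-.3114,.022],11.1)
cam("wrist","w3")
```

```text
t 3.4 p [ 0.4909 -0.3124  0.0257] F [-1.01  0.13  0.93] op 0.0273 
 -> [0.37, 0.13, -0.14] [-0.01, 0.14, 0.11]
```

View pics/w3.png

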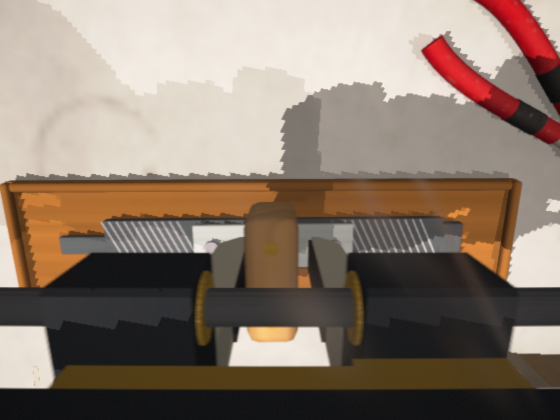

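Call:
{"method": "jog_arm", "body": {
  "targets": [
    [0.3,0.1,-0.1,0,0,0,0.7],
    [0.3,0.1,-0.1,0,0,0,0.7],
    [0.3,0.1,-0.1,0,0,0,0.7]
  ]
}}

```text
t: 3.82
tool_pos: [0.4896, -0.3115, 0.0226]
orientation: [-0.153, 1.563, 0.151]
force: [-0.3, -0.3, -0.3]
opening: 0.028
```

Run:
```python
from h import *
goal([.4893,-.3114,.022],11.1)
```

```text
t 3.83 p [ 0.4896 -0.3115  0.0226] F [-0.31 -0.29 -0.3 ] op 0.028 
 -> [0.06, 0.02, -0.02] [-0.0, 0.12, 0.1]
```

Good positioning; close fully.

Call:
{"method": "jog_arm", "body": {
  "targets": [
    [0.05,0,0,0,0,0,1],
    [0.05,0,0,0,0,0,1],
    [0.05,0,0,0,0,0,1],
    [0.05,0,0,0,0,0,1]
  ],
  "squeeze": 60
}}

```text
t: 4.32
tool_pos: [0.4897, -0.3116, 0.0222]
orientation: [-0.153, 1.563, 0.151]
force: [2.2, -0.3, 0.2]
opening: 0.0215
```

Run:
```python
from h import *
goal([.4893,-.3114,.023],11.1)
```

```text
t 4.33 p [ 0.4897 -0.3116  0.0222] F [ 2.17 -0.33  0.18] op 0.0215 
 -> [-0.08, 0.03, -0.04] [-0.0, 0.13, 0.11]
```

Call:
{"method": "jog_arm", "body": {
  "targets": [
    [-1,0,0,0,0,0,1],
    [-4,0,0,0,0,0,1],
    [-10,0,0,0,0,0,1],
    [-16,0,0,0,0,0,1],
    [-23,0,0,0,0,0,1]
  ]
}}

```text
t: 4.95
tool_pos: [0.4884, -0.3108, 0.2465]
orientation: [-0.153, 1.564, 0.151]
force: [1.4, -0.7, -3.2]
opening: 0.0216
```

Run:
```python
from h import *
cam("wrist","w4")
goal([.40,.05,.30],7)
```

```text
t 5.0 p [ 0.4914 -0.313   0.2575] F [ 1.83 -2.06  6.15] op 0.0216 
 -> [-4.69, 37.33, -1.93] [4.1, 0.62, 0.62]
```

View pics/w4.png

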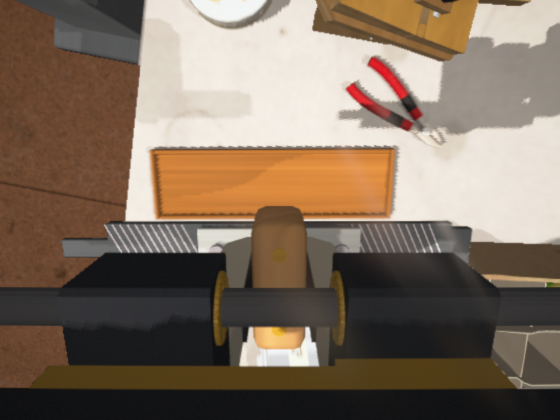

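Call:
{"method": "jog_arm", "body": {
  "targets": [
    [-4,6,0,1,0,0,1],
    [-4.5,12,0,2,0.3,0.3,1],
    [-4.7,18,0,4,0.6,0.6,1],
    [-4.7,24,0,4,0.6,0.6,1],
    [-4.7,30,0,4,0.6,0.6,1]
  ]
}}

```text
t: 5.62
tool_pos: [0.4327, -0.0196, 0.3012]
orientation: [-0.097, 1.568, 0.097]
force: [0.7, 0.6, -2.8]
opening: 0.0218
```

Run:
```python
from h import *
goal([.47,.07,.27],7)
```

```text
t 5.62 p [ 0.4327 -0.0196  0.3012] F [ 0.7   0.62 -2.85] op 0.0218 
 -> [3.12, 8.43, 4.81] [0.06, 0.04, 0.01]
```

Call:
{"method": "jog_arm", "body": {
  "targets": [
    [2,4,2.5,0,0,0,1],
    [3,8,4.8,0,0,0,1],
    [3.1,8.4,4.8,0,0,0,1],
    [3.1,8.4,4.8,0,0,0,1]
  ]
}}

```text
t: 6.12
tool_pos: [0.4695, 0.0696, 0.2701]
orientation: [-0.098, 1.569, 0.097]
force: [-0.2, -1.1, -3.2]
opening: 0.0217
```

Run:
```python
from h import *
goal([.47,.07,.27],7)
c=cam("wrist","w5")
a=c["frame"][:,:,::-1]
cv2.imwrite("pics/w5c.png",cv2.resize(a[0:260,140:420],None,fx=2.3,fy=2.3,interpolation=cv2.INTER_CUBIC))
```

```text
t 6.12 p [0.4695 0.0696 0.2701] F [-0.22 -1.12 -3.19] op 0.0217 
 -> [0.01, 0.03, 0.05] [0.12, -0.02, 0.04]
```

View pics/w5.png

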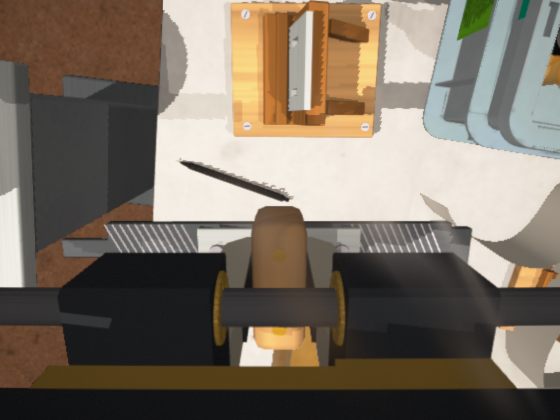

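View pics/w5c.png

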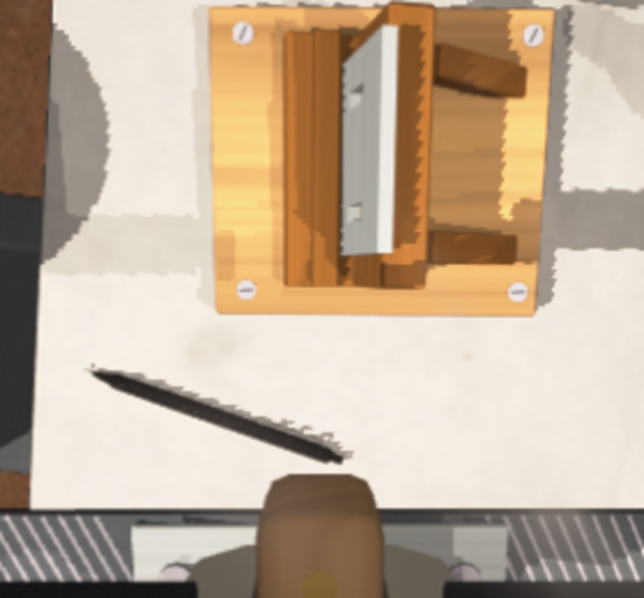

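Run:
```python
from h import *
goal([.47,.07,.27],7)
c=cam("wrist")
f=lambda x,y:(x/2.3+140-.28,y/2.3-.28)
P=np.array([onz(c,*f(*p),.018) for p in [(208,8),(553,10),(535,316),(218,312)]])
print(P.round(4)[:,:2].tolist(),P.mean(0).round(4))
for i in range(4):
    d=P[(i+1)%4]-P[i]; print("   ",np.linalg.norm(d).round(4),np.degrees(np.arctan2(d[1],d[0])).round(2))
for z in (.088,.091,.094):
  A,B=[onz(c,*f(*p),z) for p in [(381,28),(379,253)]]
  print(z,A.round(4),B.round(4),np.linalg.norm(A-B).round(4),((A+B)/2).round(4),np.degrees(np.arctan2((A-B)[1],(A-B)[0])).round(2)-90)
```

```text
t 6.17 p [0.4697 0.0691 0.2704] F [-0.07  0.08 -2.67] op 0.0214 
 -> [0.04, 0.09, 0.04] [0.06, 0.02, 0.04]
[[0.3981, 0.2456], [0.5557, 0.2644], [0.5725, 0.1266], [0.4156, 0.1092]] [0.4855 0.1865 0.018 ]
    0.1587 6.78
    0.1388 -83.04
    0.1578 -173.69
    0.1375 97.32
0.088 [0.4756 0.2283 0.088 ] [0.4864 0.1451 0.088 ] 0.0839 [0.481  0.1867 0.088 ] 7.400000000000006
0.091 [0.4755 0.2275 0.091 ] [0.4862 0.145  0.091 ] 0.0831 [0.4809 0.1862 0.091 ] 7.400000000000006
0.094 [0.4754 0.2267 0.094 ] [0.486  0.1449 0.094 ] 0.0824 [0.4807 0.1858 0.094 ] 7.400000000000006
```

Run:
```python
from h import *
ct=cam("top"); cs=cam("scene")
o1,r1=ray(ct,246,208); o2,r2=ray(cs,262,205)
A=np.column_stack([r1,-r2]); k=np.linalg.lstsq(A,o2-o1,rcond=None)[0]
print((o1+r1*k[0]).round(3),(o2+r2*k[1]).round(3))
for z in(.1,.15,.2): print(z,onz(ct,258,190,z).round(3),onz(ct,246,208,z).round(3))
P=np.array([.4801,.1858]);a=np.radians(6.9);ex=np.array([np.cos(a),np.sin(a)]);ey=np.array([-ex[1],ex[0]])
for l in(.028,0,-.028):
  for x in (-.05,0,.05): print(l,x,(P+x*ex+l*ey).round(4))
print(onz(ct,162,220,.1)) 
goal(np.r_[P-.05*ex+.028*ey,.17],6.9)
```

```text
[0.62  0.164 0.145] [0.626 0.167 0.146]
0.1 [0.68  0.131 0.1  ] [0.625 0.168 0.1  ]
0.15 [0.673 0.127 0.15 ] [0.62  0.163 0.15 ]
0.2 [0.665 0.123 0.2  ] [0.615 0.158 0.2  ]
0.028 -0.05 [0.4271 0.2076]
0.028 0 [0.4767 0.2136]
0.028 0.05 [0.5264 0.2196]
0 -0.05 [0.4305 0.1798]
0 0 [0.4801 0.1858]
0 0.05 [0.5297 0.1918]
-0.028 -0.05 [0.4338 0.152 ]
-0.028 0 [0.4835 0.158 ]
-0.028 0.05 [0.5331 0.164 ]
[0.5918804 0.4293248 0.1      ]
t 6.33 p [0.4701 0.0686 0.2708] F [ 0.21  0.3  -2.99] op 0.0215 
 -> [10.06, 14.32, -2.59] [0.07, 0.08, 0.03]
```

Run:
```python
import cv2
a=cv2.imread("pics/scene0.png")
cv2.imwrite("pics/scened.png",cv2.resize(a[160:330,130:390],None,fx=3,fy=3,interpolation=cv2.INTER_CUBIC))
```

```text
(no output)
```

View pics/scened.png

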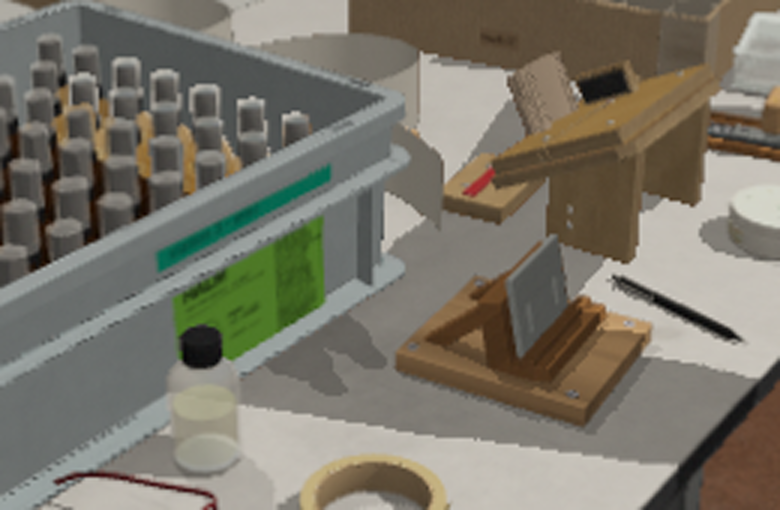

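Call:
{"method": "jog_arm", "body": {
  "targets": [
    [2,5,-0.5,0,0,0,1],
    [5,10,-1.2,0,0,0,1],
    [8,14.3,-1.8,0,0,0,1],
    [11,14.3,-1.8,0,0,0,1],
    [13,14.3,-1.8,0,0,0,1]
  ]
}}

```text
t: 6.95
tool_pos: [0.4345, 0.208, 0.1394]
orientation: [-0.096, 1.568, 0.095]
force: [0.6, 0.5, -2.6]
opening: 0.0215
```

Call:
{"method": "jog_arm", "body": {
  "targets": [
    [0,0,0,0,0,0,1],
    [0,0,0,0,0,0,1]
  ]
}}

```text
t: 7.2
tool_pos: [0.4352, 0.2076, 0.1405]
orientation: [-0.095, 1.567, 0.094]
force: [-0.3, -0.1, -2.1]
opening: 0.0217
```

```bash
cat >> h.py <<'E'
P=np.array([.4801,.1858]);_a=np.radians(6.9);ex=np.array([np.cos(_a),np.sin(_a)]);ey=np.array([-ex[1],ex[0]])
def lane(l,x,z):
    s,p,R=tool(); d=p[:2]-P; print("now x,y,z(mm)",(d@ex*1e3).round(2),(d@ey*1e3).round(2),(p[2]*1e3).round(2))
    goal(np.r_[P+x*ex+l*ey,z],6.9)
E
python3 - <<'E'
from h import *
lane(.028,-.042,.12)
cam("wrist","w6")
cam("scene","s6")
lane(.028,-.042,.12)
E
```

```text
now x,y,z(mm) -41.99 27.0 140.46
t 7.2 p [0.4352 0.2076 0.1405] F [-0.31 -0.08 -2.14] op 0.0217 
 -> [2.05, 0.1, -0.0] [0.01, 0.09, 0.04]
now x,y,z(mm) -41.56 27.3 140.95
t 7.3 p [0.4356 0.2079 0.141 ] F [-0.53  0.29 -2.82] op 0.0217 
 -> [2.09, 0.07, -0.05] [0.03, 0.16, 0.02]
```

View pics/w6.png

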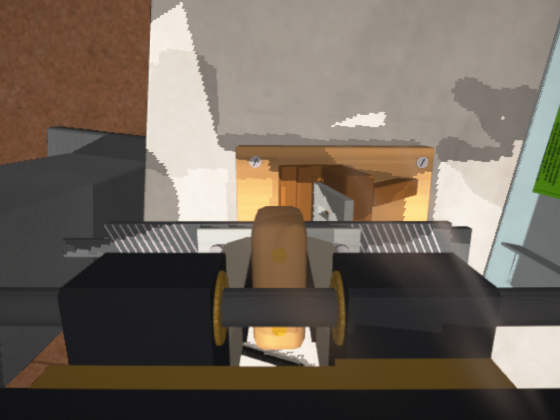

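View pics/s6.png

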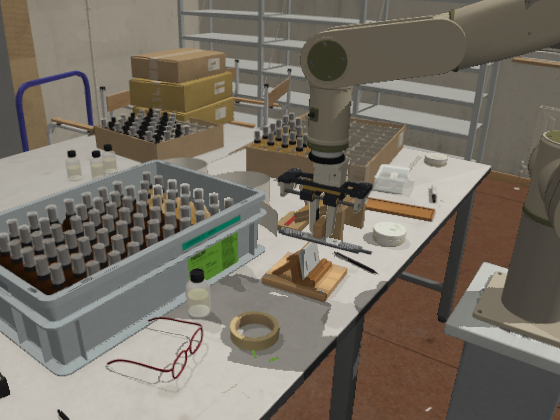

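Call:
{"method": "jog_arm", "body": {
  "targets": [
    [1,0,0,0,0.1,0,1],
    [2,0,0,0,0.1,0,1],
    [2.6,0,0,0,0.1,0,1],
    [2.6,0,0,0,0.1,0,1],
    [2.6,0,0,0,0.1,0,1]
  ]
}}

```text
t: 7.92
tool_pos: [0.4357, 0.2079, 0.115]
orientation: [-0.095, 1.568, 0.095]
force: [0.2, -0.6, -2.7]
opening: 0.0217
```

Call:
{"method": "jog_arm", "body": {
  "targets": [
    [0.1,0,0,0,0,0,1],
    [0.2,0,0,0,0,0,1],
    [0.2,0,0,0,0,0,1]
  ]
}}

```text
t: 8.3
tool_pos: [0.4357, 0.2079, 0.113]
orientation: [-0.095, 1.568, 0.095]
force: [-0.2, -0.7, -3.4]
opening: 0.0218
```

Call:
{"method": "jog_arm", "body": {
  "targets": [
    [0.05,0,0,0,0,0,1],
    [0.05,0,0,0,0,0,1]
  ]
}}

```text
t: 8.55
tool_pos: [0.4357, 0.2079, 0.1125]
orientation: [-0.095, 1.568, 0.095]
force: [1.0, -0.0, -2.1]
opening: 0.0217
```

Call:
{"method": "jog_arm", "body": {
  "targets": [
    [0.05,0,0,0,0,0,1],
    [0.1,0,0,0,0,0,1],
    [0.1,0,0,0,0,0,1]
  ]
}}

```text
t: 8.93
tool_pos: [0.4356, 0.2079, 0.1114]
orientation: [-0.095, 1.568, 0.095]
force: [-0.2, -0.2, -2.6]
opening: 0.0215
```

Call:
{"method": "jog_arm", "body": {
  "targets": [
    [0.04,0,0,0,0,0,1],
    [0.04,0,0,0,0,0,1]
  ]
}}

```text
t: 9.18
tool_pos: [0.4356, 0.2079, 0.111]
orientation: [-0.095, 1.568, 0.095]
force: [-0.4, 0.4, -3.3]
opening: 0.0217
```

Call:
{"method": "jog_arm", "body": {
  "targets": [
    [0.04,0,0,0,0,0,1],
    [0.04,0,0,0,0,0,1]
  ]
}}

```text
t: 9.43
tool_pos: [0.4356, 0.2079, 0.1105]
orientation: [-0.095, 1.568, 0.095]
force: [-0.0, -0.4, -2.8]
opening: 0.0218
```

Call:
{"method": "jog_arm", "body": {
  "targets": [
    [0.04,0,0,0,0,0,1],
    [0.04,0,0,0,0,0,1]
  ]
}}

```text
t: 9.68
tool_pos: [0.4355, 0.2079, 0.1101]
orientation: [-0.095, 1.568, 0.095]
force: [1.1, -0.4, -3.7]
opening: 0.0218
```

Call:
{"method": "jog_arm", "body": {
  "targets": [
    [0.04,0,0,0,0,0,1],
    [0.04,0,0,0,0,0,1]
  ]
}}

```text
t: 9.93
tool_pos: [0.4355, 0.2079, 0.1096]
orientation: [-0.095, 1.568, 0.095]
force: [0.2, -0.4, -1.9]
opening: 0.0215
```

Call:
{"method": "jog_arm", "body": {
  "targets": [
    [0.03,0,0,0,0,0,1],
    [0.03,0,0,0,0,0,1]
  ]
}}

```text
t: 10.18
tool_pos: [0.4355, 0.2079, 0.1093]
orientation: [-0.095, 1.568, 0.095]
force: [-0.5, -0.8, -3.5]
opening: 0.0217
```

Call:
{"method": "jog_arm", "body": {
  "targets": [
    [0.03,0,0,0,0,0,1],
    [0.03,0,0,0,0,0,1]
  ]
}}

```text
t: 10.42
tool_pos: [0.4354, 0.2079, 0.1089]
orientation: [-0.095, 1.568, 0.095]
force: [-0.1, 0.9, -3.5]
opening: 0.0217
```

Call:
{"method": "jog_arm", "body": {
  "targets": [
    [0.04,0,0,0,0,0,1],
    [0.04,0,0,0,0,0,1]
  ]
}}

```text
t: 10.68
tool_pos: [0.4354, 0.2078, 0.1085]
orientation: [-0.095, 1.568, 0.095]
force: [0.7, -0.8, -3.3]
opening: 0.0218
```

Call:
{"method": "jog_arm", "body": {
  "targets": [
    [0.04,0,0,0,0,0,1],
    [0.04,0,0,0,0,0,1]
  ]
}}

```text
t: 10.92
tool_pos: [0.4354, 0.2078, 0.108]
orientation: [-0.095, 1.568, 0.095]
force: [-0.0, 0.8, -3.7]
opening: 0.0221
```

Call:
{"method": "jog_arm", "body": {
  "targets": [
    [0.04,0,0,0,0,0,1],
    [0.04,0,0,0,0,0,1]
  ]
}}

```text
t: 11.18
tool_pos: [0.4353, 0.2078, 0.1076]
orientation: [-0.095, 1.568, 0.095]
force: [-0.3, 0.0, -3.0]
opening: 0.0216
```

Call:
{"method": "jog_arm", "body": {
  "targets": [
    [0.04,0,0,0,0,0,1],
    [0.04,0,0,0,0,0,1]
  ]
}}

```text
t: 11.42
tool_pos: [0.4355, 0.2079, 0.1074]
orientation: [-0.095, 1.568, 0.095]
force: [-0.4, -0.0, -1.2]
opening: 0.0218
```

Call:
{"method": "jog_arm", "body": {
  "targets": [
    [0.03,0,0,0,0,0,1],
    [0.03,0,0,0,0,0,1]
  ]
}}

```text
t: 11.68
tool_pos: [0.4356, 0.2079, 0.1073]
orientation: [-0.095, 1.568, 0.095]
force: [-0.3, -1.1, 0.4]
opening: 0.0216
```

Run:
```python
from h import *
lane(.028,-.042,.107); print(robot.read_state()["wrist_torque"])
```

```text
now x,y,z(mm) -41.47 27.31 107.33
t 11.68 p [0.4356 0.2079 0.1073] F [-0.25 -1.06  0.4 ] op 0.0216 
 -> [0.03, 0.07, -0.05] [0.04, 0.06, 0.03]
[-0.02168164 -0.04035683 -0.034949  ]
```

Call:
{"method": "jog_arm", "body": {
  "targets": [
    [0.035,0,0.2,0,0,0,1],
    [0.035,0,0.5,0,0,0,1],
    [0.035,0,0.8,0,0,0,1],
    [0.035,0,1.1,0,0,0,1]
  ]
}}

```text
t: 12.18
tool_pos: [0.447, 0.2094, 0.1073]
orientation: [-0.095, 1.567, 0.095]
force: [-1.1, -0.5, 3.7]
opening: 0.022
```

Run:
```python
from h import *
lane(.028,0,.107); print(robot.read_state()["wrist_torque"])
```

```text
now x,y,z(mm) -30.04 27.39 107.26
t 12.18 p [0.447  0.2094 0.1073] F [-1.15 -0.54  3.65] op 0.022 
 -> [0.03, 0.06, 3.0] [0.04, 0.08, 0.02]
[-0.07245306  0.13854785 -0.01992291]
```

Call:
{"method": "jog_arm", "body": {
  "targets": [
    [0.03,0,0.3,0,0,0,1],
    [0.03,0,0.7,0,0,0,1],
    [0.03,0,1.1,0,0,0,1],
    [0.03,0,1.5,0,0,0,1]
  ]
}}

```text
t: 12.68
tool_pos: [0.4623, 0.2113, 0.1072]
orientation: [-0.095, 1.567, 0.095]
force: [-1.4, -0.5, 4.8]
opening: 0.0217
```

Run:
```python
from h import *
lane(.028,0,.107); print(robot.read_state()["wrist_torque"])
```

```text
now x,y,z(mm) -14.63 27.42 107.21
t 12.68 p [0.4623 0.2113 0.1072] F [-1.4  -0.49  4.81] op 0.0217 
 -> [0.02, 0.06, 1.46] [0.03, 0.09, 0.01]
[-0.03729294  0.22182026 -0.05397793]
```

Call:
{"method": "jog_arm", "body": {
  "targets": [
    [0.025,0,0.3,0,0,0,1],
    [0.025,0,0.7,0,0,0,1],
    [0.025,0,1.1,0,0,0,1],
    [0.025,0,1.5,0,0,0,1]
  ]
}}

```text
t: 13.18
tool_pos: [0.4776, 0.2132, 0.1072]
orientation: [-0.095, 1.567, 0.095]
force: [-2.4, 0.0, 5.3]
opening: 0.0215
```

Run:
```python
from h import *
lane(.028,0,.107); print(robot.read_state()["wrist_torque"])
```

```text
now x,y,z(mm) 0.8 27.48 107.25
t 13.18 p [0.4776 0.2132 0.1072] F [-2.38  0.01  5.29] op 0.0215 
 -> [0.02, 0.05, -0.08] [0.03, 0.11, 0.01]
[-0.14980249  0.3608552  -0.01412569]
```

Call:
{"method": "jog_arm", "body": {
  "targets": [
    [0.015,0,0.3,0,0,0,1],
    [0.015,0,0.7,0,0,0,1],
    [0.015,0,1.1,0,0,0,1],
    [0.015,0,1.5,0,0,0,1]
  ]
}}

```text
t: 13.68
tool_pos: [0.4927, 0.215, 0.1072]
orientation: [-0.095, 1.567, 0.095]
force: [-1.5, 0.1, 5.2]
opening: 0.0218
```

Run:
```python
from h import *
lane(.028,0.034,.107); print(robot.read_state()["wrist_torque"])
```

```text
now x,y,z(mm) 16.02 27.49 107.24
t 13.68 p [0.4927 0.215  0.1072] F [-1.46  0.14  5.21] op 0.0218 
 -> [0.03, 0.05, 1.8] [0.03, 0.1, 0.01]
[-0.10411922  0.50436838 -0.00877109]
```

Call:
{"method": "jog_arm", "body": {
  "targets": [
    [0.01,0,0.3,0,0,0,1],
    [0.01,0,0.7,0,0,0,1],
    [0.01,0,1.1,0,0,0,1],
    [0.01,0,1.5,0,0,0,1],
    [0.01,0,1.8,0,0,0,1]
  ]
}}

```text
t: 14.3
tool_pos: [0.5107, 0.2172, 0.1072]
orientation: [-0.095, 1.567, 0.095]
force: [-3.0, 0.0, 5.3]
opening: 0.0212
```

Run:
```python
from h import *
lane(.028,0.034,.107); print(robot.read_state()["wrist_torque"])
```

```text
now x,y,z(mm) 34.16 27.49 107.2
t 14.3 p [0.5107 0.2172 0.1072] F [-3.01  0.03  5.34] op 0.0212 
 -> [0.02, 0.05, -0.02] [0.03, 0.07, 0.01]
[-0.13688691  0.62588008 -0.01130834]
```

Call:
{"method": "jog_arm", "body": {
  "targets": [
    [0,0,0.2,0,0,0,1],
    [0,0,0.3,0,0,0,1],
    [-0.5,0,0.4,0,0,0,1],
    [-2,0,0.4,0,0,0,1],
    [-4,0,0.4,0,0,0,1]
  ]
}}

```text
t: 14.92
tool_pos: [0.5142, 0.2175, 0.1478]
orientation: [-0.095, 1.569, 0.095]
force: [0.5, -0.6, -3.4]
opening: 0.0217
```

Run:
```python
from h import *
lane(0,-0.042,.145)
c=cam("scene","s7");a=c["frame"][:,:,::-1]
cv2.imwrite("pics/s7c.png",cv2.resize(a[170:310,230:420],None,fx=3.5,fy=3.5,interpolation=cv2.INTER_CUBIC))
```

```text
now x,y,z(mm) 37.7 27.35 147.78
t 14.93 p [0.5142 0.2175 0.1478] F [ 0.46 -0.6  -3.42] op 0.0217 
 -> [0.28, -2.73, -7.97] [0.02, 0.01, 0.02]
```

View pics/s7c.png

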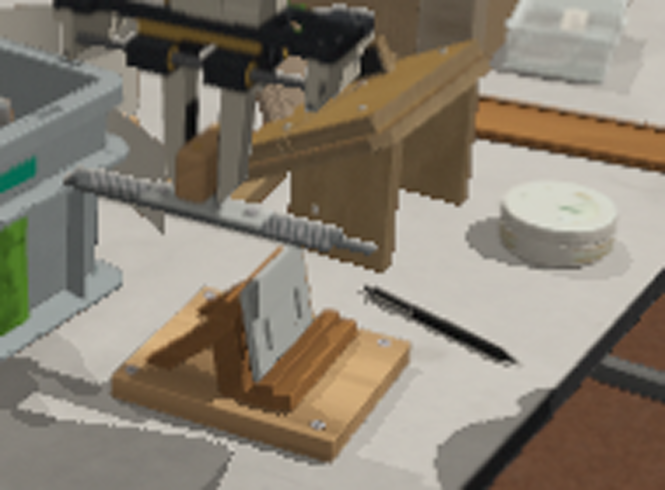

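Call:
{"method": "jog_arm", "body": {
  "targets": [
    [0,-0.5,-3,0,0,0,1],
    [0,-1.5,-6,0,0,0,1],
    [0,-2.7,-8,0,0,0,1],
    [0,-2.7,-8,0,0,0,1],
    [0,-2.7,-8,0,0,0,1]
  ]
}}

```text
t: 15.6
tool_pos: [0.441, 0.1821, 0.1524]
orientation: [-0.093, 1.561, 0.096]
force: [0.1, -0.3, -2.4]
opening: 0.0219
```

Run:
```python
from h import *
lane(0,-0.042,.109)
```

```text
now x,y,z(mm) -39.25 1.03 152.35
t 15.6 p [0.441  0.1821 0.1524] F [ 0.09 -0.26 -2.41] op 0.0219 
 -> [4.33, -0.11, -0.31] [0.02, 0.43, -0.07]
```

Call:
{"method": "jog_arm", "body": {
  "targets": [
    [1.5,-0.1,-0.3,0,0.35,0,1],
    [3,-0.1,-0.3,0,0.35,0,1],
    [4,-0.1,-0.3,0,0.35,0,1],
    [4.2,-0.1,-0.3,0,0.35,0,1],
    [4.2,-0.1,-0.3,0,0.35,0,1]
  ]
}}

```text
t: 16.23
tool_pos: [0.4384, 0.1809, 0.1102]
orientation: [-0.094, 1.568, 0.096]
force: [0.7, -0.4, -3.6]
opening: 0.022
```

Run:
```python
from h import *
lane(0,-0.042,.108)
```

```text
now x,y,z(mm) -41.95 0.1 110.2
t 16.23 p [0.4384 0.1809 0.1102] F [ 0.68 -0.37 -3.64] op 0.022 
 -> [0.22, -0.01, -0.0] [0.02, 0.06, -0.06]
```

Call:
{"method": "jog_arm", "body": {
  "targets": [
    [0.1,0,0,0,0,0,1],
    [0.2,0,0,0,0,0,1],
    [0.2,0,0,0,0,0,1]
  ]
}}

```text
t: 16.6
tool_pos: [0.4386, 0.1809, 0.1084]
orientation: [-0.094, 1.567, 0.096]
force: [-0.6, 0.2, -2.8]
opening: 0.0214
```

Call:
{"method": "jog_arm", "body": {
  "targets": [
    [0.04,0,0,0,0,0,1],
    [0.04,0,0,0,0,0,1]
  ]
}}

```text
t: 16.85
tool_pos: [0.4386, 0.1809, 0.108]
orientation: [-0.094, 1.567, 0.096]
force: [-0.2, -1.2, -3.2]
opening: 0.0214
```

Call:
{"method": "jog_arm", "body": {
  "targets": [
    [0.03,0,0,0,0,0,1],
    [0.03,0,0,0,0,0,1]
  ]
}}

```text
t: 17.1
tool_pos: [0.4385, 0.1808, 0.1076]
orientation: [-0.094, 1.567, 0.096]
force: [-0.3, -0.6, -3.5]
opening: 0.0217
```

Call:
{"method": "jog_arm", "body": {
  "targets": [
    [0.04,0,0,0,0,0,1],
    [0.04,0,0,0,0,0,1]
  ]
}}

```text
t: 17.35
tool_pos: [0.4386, 0.1809, 0.1074]
orientation: [-0.094, 1.567, 0.096]
force: [-1.0, -0.1, -1.4]
opening: 0.0217
```

Call:
{"method": "jog_arm", "body": {
  "targets": [
    [0.03,0,0,0,0,0,1],
    [0.03,0,0,0,0,0,1]
  ]
}}

```text
t: 17.6
tool_pos: [0.4388, 0.181, 0.1073]
orientation: [-0.094, 1.567, 0.096]
force: [-0.8, 0.4, -0.4]
opening: 0.0216
```

Call:
{"method": "jog_arm", "body": {
  "targets": [
    [0.035,0,0.1,0,0,0,1],
    [0.035,0,0.3,0,0,0,1],
    [0.035,0,0.6,0,0,0,1],
    [0.035,0,0.9,0,0,0,1],
    [0.035,0,1.2,0,0,0,1]
  ]
}}

```text
t: 18.23
tool_pos: [0.4511, 0.1825, 0.1072]
orientation: [-0.094, 1.566, 0.096]
force: [-1.9, -0.1, 3.9]
opening: 0.0221
```

Run:
```python
from h import *
lane(0,0.036,.107); print(robot.read_state()["wrist_torque"])
```

```text
now x,y,z(mm) -29.22 0.18 107.23
t 18.23 p [0.4511 0.1825 0.1072] F [-1.92 -0.09  3.9 ] op 0.0221 
 -> [0.04, -0.02, 6.52] [0.02, 0.13, -0.07]
[-0.05454887  0.14143747  0.0151742 ]
```

Call:
{"method": "jog_arm", "body": {
  "targets": [
    [0.02,0,0.3,0,0,0,1],
    [0.02,0,0.7,0,0,0,1],
    [0.02,0,1.1,0,0,0,1],
    [0.02,0,1.5,0,0,0,1]
  ]
}}

```text
t: 18.73
tool_pos: [0.4663, 0.1844, 0.1073]
orientation: [-0.094, 1.566, 0.096]
force: [-3.0, -0.4, 5.1]
opening: 0.0218
```

Run:
```python
from h import *
lane(0,0.036,.107); print(robot.read_state()["wrist_torque"])
```

```text
now x,y,z(mm) -13.84 0.23 107.26
t 18.73 p [0.4663 0.1844 0.1073] F [-2.97 -0.39  5.12] op 0.0218 
 -> [0.04, -0.02, 4.98] [0.02, 0.14, -0.08]
[-0.12657169  0.34425301  0.01273969]
```

Call:
{"method": "jog_arm", "body": {
  "targets": [
    [0.01,0,0.3,0,0,0,1],
    [0.01,0,0.7,0,0,0,1],
    [0.01,0,1.1,0,0,0,1],
    [0.01,0,1.5,0,0,0,1]
  ]
}}

```text
t: 19.23
tool_pos: [0.4814, 0.1862, 0.1072]
orientation: [-0.094, 1.566, 0.096]
force: [-2.8, -0.7, 4.9]
opening: 0.0216
```

Run:
```python
from h import *
lane(0,0.036,.107); print(robot.read_state()["wrist_torque"])
```

```text
now x,y,z(mm) 1.37 0.24 107.23
t 19.23 p [0.4814 0.1862 0.1072] F [-2.77 -0.68  4.94] op 0.0216 
 -> [0.03, -0.02, 3.46] [0.02, 0.13, -0.08]
[-0.14095115  0.45045973  0.04228554]
```

Call:
{"method": "jog_arm", "body": {
  "targets": [
    [0.005,0,0.3,0,0,0,1],
    [0.005,0,0.7,0,0,0,1],
    [0.005,0,1.1,0,0,0,1],
    [0.005,0,1.5,0,0,0,1]
  ]
}}

```text
t: 19.73
tool_pos: [0.4965, 0.188, 0.1073]
orientation: [-0.094, 1.567, 0.096]
force: [-2.7, 0.1, 4.4]
opening: 0.0218
```

Run:
```python
from h import *
lane(0,0.036,.107); print(robot.read_state()["wrist_torque"])
```

```text
now x,y,z(mm) 16.54 0.22 107.26
t 19.73 p [0.4965 0.188  0.1073] F [-2.65  0.11  4.37] op 0.0218 
 -> [0.03, -0.02, 1.95] [0.01, 0.12, -0.08]
[-0.17324621  0.57502595 -0.05264336]
```

Call:
{"method": "jog_arm", "body": {
  "targets": [
    [0.01,0,0.3,0,0,0,1],
    [0.01,0,0.7,0,0,0,1],
    [0.01,0,1.1,0,0,0,1],
    [0.01,0,1.5,0,0,0,1],
    [0.01,0,1.9,0,0,0,1]
  ]
}}

```text
t: 20.35
tool_pos: [0.5154, 0.1903, 0.1072]
orientation: [-0.094, 1.567, 0.096]
force: [-2.4, -0.3, 5.7]
opening: 0.0218
```

Call:
{"method": "jog_arm", "body": {
  "targets": [
    [0,0,0.2,0,0,0,1],
    [-0.5,0,0.3,0,0,0,1],
    [-2,0,0.3,0,0,0,1],
    [-4,0,0.3,0,0,0,1]
  ]
}}

```text
t: 20.85
tool_pos: [0.5179, 0.1905, 0.1478]
orientation: [-0.094, 1.568, 0.096]
force: [-0.1, -0.7, -2.3]
opening: 0.0216
```

Run:
```python
from h import *
lane(-.028,-0.042,.148)
c=cam("scene","s8");a=c["frame"][:,:,::-1]
cv2.imwrite("pics/s8c.png",cv2.resize(a[170:310,230:420],None,fx=3.5,fy=3.5,interpolation=cv2.INTER_CUBIC))
```

```text
now x,y,z(mm) 38.09 0.09 147.79
t 20.85 p [0.5179 0.1905 0.1478] F [-0.1  -0.75 -2.34] op 0.0216 
 -> [-0.03, -2.81, -8.01] [0.01, 0.02, -0.07]
```

View pics/s8c.png

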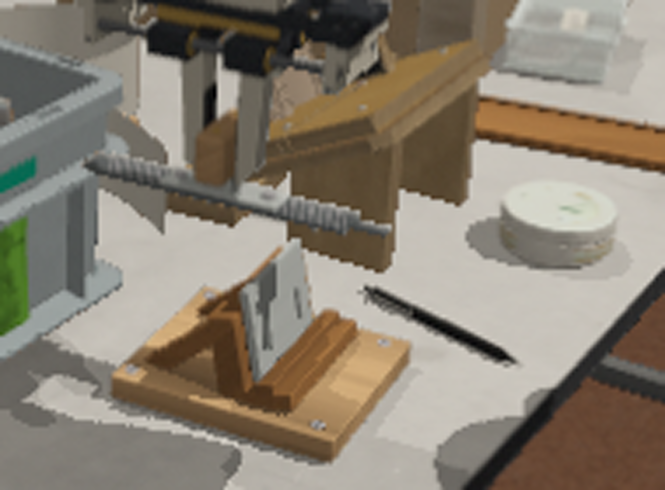

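Call:
{"method": "jog_arm", "body": {
  "targets": [
    [0,-0.5,-3,0,0,0,1],
    [0,-1.5,-6,0,0,0,1],
    [0,-2.8,-8,0,0,0,1],
    [0,-2.8,-8,0,0,0,1],
    [0,-2.8,-8,0,0,0,1]
  ]
}}

```text
t: 21.52
tool_pos: [0.4448, 0.154, 0.1523]
orientation: [-0.092, 1.561, 0.097]
force: [1.1, 0.5, -2.9]
opening: 0.0216
```

Call:
{"method": "jog_arm", "body": {
  "targets": [
    [0,0,0,0,0.2,0,1]
  ]
}}

```text
t: 21.65
tool_pos: [0.4454, 0.1543, 0.1527]
orientation: [-0.092, 1.564, 0.097]
force: [0.3, 0.1, -2.9]
opening: 0.0217
```

Run:
```python
from h import *
lane(-.028,-0.042,.1095)
```

```text
now x,y,z(mm) -38.2 -27.09 152.67
t 21.65 p [0.4454 0.1543 0.1527] F [ 0.32  0.06 -2.92] op 0.0217 
 -> [4.31, -0.1, -0.4] [0.01, 0.28, -0.14]
```

Call:
{"method": "jog_arm", "body": {
  "targets": [
    [1.5,-0.1,-0.4,0,0.2,-0.1,1],
    [3,-0.1,-0.4,0,0.2,-0.1,1],
    [4,-0.1,-0.4,0,0.2,-0.1,1],
    [4.2,-0.1,-0.4,0,0.2,-0.1,1],
    [4.2,-0.1,-0.4,0,0.2,-0.1,1]
  ]
}}

```text
t: 22.28
tool_pos: [0.4418, 0.153, 0.1106]
orientation: [-0.094, 1.568, 0.095]
force: [0.0, 0.8, -4.0]
opening: 0.0216
```

Run:
```python
from h import *
lane(-.028,-0.042,.108)
```

```text
now x,y,z(mm) -41.97 -27.97 110.56
t 22.27 p [0.4418 0.153  0.1106] F [ 0.05  0.78 -4.04] op 0.0216 
 -> [0.26, -0.0, -0.0] [0.01, 0.07, -0.04]
```

Call:
{"method": "jog_arm", "body": {
  "targets": [
    [0.1,0,0,0,0,0,1],
    [0.2,0,0,0,0,0,1],
    [0.25,0,0,0,0,0,1],
    [0.25,0,0,0,0,0,1]
  ]
}}

```text
t: 22.78
tool_pos: [0.4418, 0.153, 0.1081]
orientation: [-0.094, 1.567, 0.095]
force: [-0.3, -0.6, -3.7]
opening: 0.0219
```

Call:
{"method": "jog_arm", "body": {
  "targets": [
    [0.04,0,0,0,0,0,1],
    [0.04,0,0,0,0,0,1]
  ]
}}

```text
t: 23.02
tool_pos: [0.4418, 0.153, 0.1077]
orientation: [-0.094, 1.568, 0.095]
force: [-0.1, 1.0, -2.6]
opening: 0.0217
```

Call:
{"method": "jog_arm", "body": {
  "targets": [
    [0.03,0,0,0,0,0,1],
    [0.03,0,0,0,0,0,1]
  ]
}}

```text
t: 23.28
tool_pos: [0.4418, 0.153, 0.1075]
orientation: [-0.094, 1.567, 0.095]
force: [0.3, -0.5, -2.7]
opening: 0.0216
```

Call:
{"method": "jog_arm", "body": {
  "targets": [
    [0.03,0,0,0,0,0,1],
    [0.03,0,0,0,0,0,1]
  ]
}}

```text
t: 23.52
tool_pos: [0.442, 0.153, 0.1073]
orientation: [-0.094, 1.567, 0.095]
force: [0.0, -0.8, -0.7]
opening: 0.0218
```

Call:
{"method": "jog_arm", "body": {
  "targets": [
    [0.035,0,0.1,0,0,0,1],
    [0.035,0,0.3,0,0,0,1],
    [0.035,0,0.6,0,0,0,1],
    [0.035,0,0.9,0,0,0,1]
  ]
}}

```text
t: 24.02
tool_pos: [0.4513, 0.1542, 0.1072]
orientation: [-0.094, 1.567, 0.095]
force: [-1.8, 0.8, 1.4]
opening: 0.0215
```

Run:
```python
from h import *
lane(-.028,0.036,.107); print(robot.read_state()["wrist_torque"])
```

```text
now x,y,z(mm) -32.35 -27.94 107.24
t 24.02 p [0.4513 0.1542 0.1072] F [-1.81  0.83  1.42] op 0.0215 
 -> [0.04, -0.01, 6.84] [0.01, 0.12, -0.05]
[-0.08854272  0.02438175  0.01954506]
```

Call:
{"method": "jog_arm", "body": {
  "targets": [
    [0.03,0,0.03,0,0,0,1],
    [0.03,0,0.06,0,0,0,1]
  ]
}}

```text
t: 24.28
tool_pos: [0.4521, 0.1543, 0.1072]
orientation: [-0.094, 1.566, 0.095]
force: [0.0, -0.4, 4.1]
opening: 0.0216
```

Call:
{"method": "jog_arm", "body": {
  "targets": [
    [0.02,0,0.3,0,0,0,1],
    [0.02,0,0.7,0,0,0,1],
    [0.02,0,1.1,0,0,0,1],
    [0.02,0,1.5,0,0,0,1]
  ]
}}

```text
t: 24.78
tool_pos: [0.4674, 0.1561, 0.1072]
orientation: [-0.094, 1.566, 0.095]
force: [-1.1, -0.3, 5.1]
opening: 0.0219
```

Run:
```python
from h import *
lane(-.028,0.036,.107); print(robot.read_state()["wrist_torque"])
```

```text
now x,y,z(mm) -16.14 -27.93 107.16
t 24.77 p [0.4674 0.1561 0.1072] F [-1.13 -0.27  5.11] op 0.0219 
 -> [0.03, -0.01, 5.21] [0.01, 0.15, -0.05]
[-0.07290345  0.15307047  0.04895195]
```

Call:
{"method": "jog_arm", "body": {
  "targets": [
    [0.01,0,0.3,0,0,0,1],
    [0.01,0,0.7,0,0,0,1],
    [0.01,0,1.1,0,0,0,1],
    [0.01,0,1.5,0,0,0,1]
  ]
}}

```text
t: 25.28
tool_pos: [0.4826, 0.158, 0.1072]
orientation: [-0.094, 1.566, 0.095]
force: [-1.6, -1.5, 6.0]
opening: 0.0215
```

Call:
{"method": "jog_arm", "body": {
  "targets": [
    [0.005,0,0.3,0,0,0,1],
    [0.005,0,0.7,0,0,0,1],
    [0.005,0,1.1,0,0,0,1],
    [0.005,0,1.5,0,0,0,1]
  ]
}}

```text
t: 25.78
tool_pos: [0.4977, 0.1598, 0.1072]
orientation: [-0.094, 1.567, 0.095]
force: [-2.2, -0.6, 5.5]
opening: 0.0218
```

Run:
```python
from h import *
lane(-.028,0.036,.107); print(robot.read_state()["wrist_torque"])
```

```text
now x,y,z(mm) 14.32 -27.9 107.18
t 25.77 p [0.4977 0.1598 0.1072] F [-2.25 -0.55  5.53] op 0.0218 
 -> [0.02, -0.01, 2.17] [0.01, 0.13, -0.05]
[-0.13133952  0.50634971  0.05290379]
```

Call:
{"method": "jog_arm", "body": {
  "targets": [
    [0.005,0,0.4,0,0,0,1],
    [0.005,0,0.8,0,0,0,1],
    [0.005,0,1.2,0,0,0,1],
    [0.005,0,1.6,0,0,0,1],
    [0.005,0,2.0,0,0,0,1]
  ]
}}

```text
t: 26.4
tool_pos: [0.5176, 0.1622, 0.1072]
orientation: [-0.094, 1.567, 0.095]
force: [-1.6, -0.2, 6.1]
opening: 0.0216
```

Call:
{"method": "jog_arm", "body": {
  "targets": [
    [0,0,0.2,0,0,0,1],
    [0,0,0.3,0,0,0,1],
    [-0.5,0,0.4,0,0,0,1],
    [-2,0,0.4,0,0,0,1],
    [-4,0,0.4,0,0,0,1]
  ]
}}

```text
t: 27.02
tool_pos: [0.5211, 0.1626, 0.1477]
orientation: [-0.094, 1.568, 0.095]
force: [0.1, -0.1, -2.8]
opening: 0.0221
```

Run:
```python
from h import *
lane(-.028,-0.1,.3)
c=cam("scene","s9");a=c["frame"][:,:,::-1]
cv2.imwrite("pics/s9c.png",cv2.resize(a[170:310,230:420],None,fx=3.5,fy=3.5,interpolation=cv2.INTER_CUBIC))
```

```text
now x,y,z(mm) 37.87 -28.0 147.69
t 27.02 p [0.5211 0.1626 0.1477] F [ 0.11 -0.13 -2.76] op 0.0221 
 -> [-15.24, 0.01, -13.78] [0.0, 0.02, -0.05]
```

View pics/s9c.png

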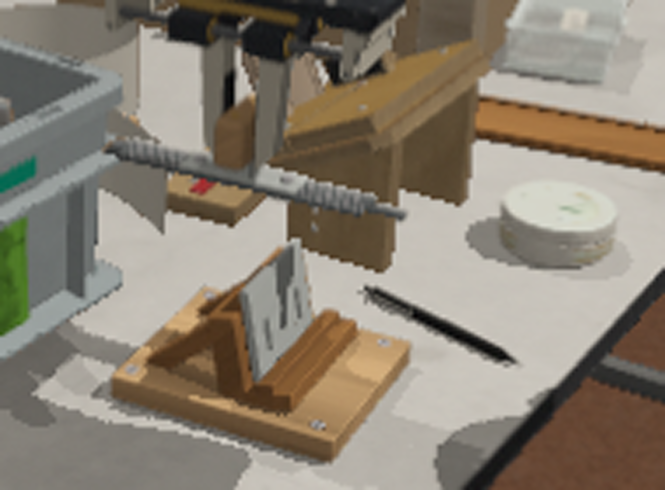

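Call:
{"method": "jog_arm", "body": {
  "targets": [
    [-4,0,-1,0,0,0,1],
    [-9,0,-3,0,0,0,1],
    [-14,0,-5,0,0,0,1],
    [-15,0,-5,0,0,0,1],
    [-15,0,-5,0,0,0,1]
  ]
}}

```text
t: 27.7
tool_pos: [0.4733, 0.1568, 0.3022]
orientation: [-0.093, 1.561, 0.096]
force: [-0.6, 0.7, -3.6]
opening: 0.0217
```

Run:
```python
from h import *
goal([.4847,-.3187,.28],11.1)
```

```text
t 27.7 p [0.4733 0.1568 0.3022] F [-0.56  0.65 -3.57] op 0.0217 
 -> [2.11, -47.35, -4.6] [-4.19, 0.48, -0.07]
```

Call:
{"method": "jog_arm", "body": {
  "targets": [
    [0,-5,-1,0,0,0,1],
    [0,-11,-3,-1,0.2,0,1],
    [0,-17,-4.6,-2,0.4,0,1],
    [0,-23,-4.6,-3,0.4,0,1],
    [0,-29,-4.6,-4.2,0.4,0,1]
  ]
}}

```text
t: 28.32
tool_pos: [0.4617, -0.1385, 0.2987]
orientation: [-0.15, 1.567, 0.155]
force: [1.1, 0.8, -3.5]
opening: 0.0219
```

Run:
```python
from h import *
goal([.4847,-.3187,.25],11.1)
```

```text
t 28.32 p [ 0.4617 -0.1385  0.2987] F [ 1.14  0.76 -3.5 ] op 0.0219 
 -> [4.81, -18.14, -1.22] [0.03, -0.08, -0.18]
```

Call:
{"method": "jog_arm", "body": {
  "targets": [
    [0,-5,-0.5,0,0,0,1],
    [1,-11,-1.2,0,0,0,1],
    [2,-16,-1.2,0,0,0,1],
    [4.8,-18.1,-1.2,0,0,0,1],
    [4.8,-18.1,-1.2,0,0,0,1]
  ]
}}

```text
t: 28.95
tool_pos: [0.4824, -0.3182, 0.2435]
orientation: [-0.143, 1.575, 0.159]
force: [-1.4, 1.2, -2.8]
opening: 0.0219
```

Call:
{"method": "jog_arm", "body": {
  "targets": [
    [0,0,0,0,0,0,1],
    [0,0,0,0,0,0,1]
  ]
}}

```text
t: 29.2
tool_pos: [0.4824, -0.3173, 0.2432]
orientation: [-0.143, 1.575, 0.16]
force: [0.4, 0.5, -3.7]
opening: 0.0213
```

Run:
```python
from h import *
cam("wrist","w10")
goal([.4847,-.3187,.0222],11.1)
```

```text
t 29.25 p [ 0.4827 -0.3175  0.2439] F [-0.24 -0.04 -2.81] op 0.0214 
 -> [22.16, -0.4, 0.35] [-0.05, -0.46, -0.61]
```

View pics/w10.png

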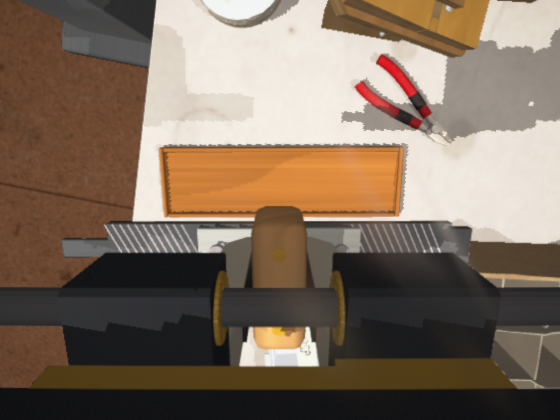

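Call:
{"method": "jog_arm", "body": {
  "targets": [
    [5,-0.2,0.2,0,-0.5,-0.6,1],
    [10,-0.2,0.2,0,-0.5,-0.6,1],
    [15,-0.2,0.2,0,-0.5,-0.6,1],
    [19,-0.2,0.2,0,-0.5,-0.6,1],
    [20,-0.2,0.2,0,-0.5,-0.6,1]
  ]
}}

```text
t: 29.88
tool_pos: [0.4816, -0.3154, 0.0416]
orientation: [-0.15, 1.568, 0.155]
force: [0.8, -0.0, -3.0]
opening: 0.0215
```

Call:
{"method": "jog_arm", "body": {
  "targets": [
    [0,0,0,0,0,0,1],
    [0,0,0,0,0,0,1]
  ]
}}

```text
t: 30.12
tool_pos: [0.4831, -0.3163, 0.044]
orientation: [-0.152, 1.565, 0.153]
force: [0.3, 0.1, -2.1]
opening: 0.0218
```

Run:
```python
from h import *
cam("wrist","w11")
goal([.4847,-.3187,.0222],11.1)
```

```text
t 30.18 p [ 0.4831 -0.3165  0.044 ] F [-0.03 -0.08 -3.15] op 0.0214 
 -> [2.18, -0.25, 0.11] [0.02, 0.02, -0.03]
```

View pics/w11.png

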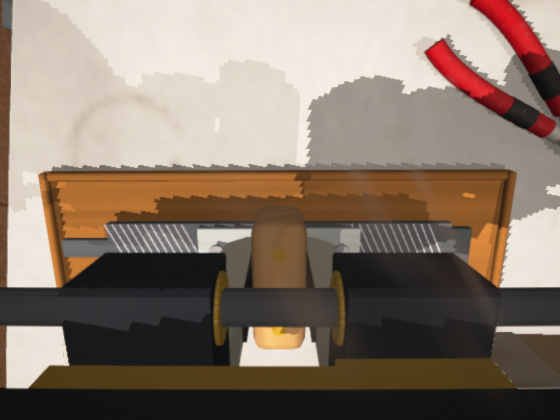

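Call:
{"method": "jog_arm", "body": {
  "targets": [
    [0.5,-0.2,0.1,0,-0.1,-0.1,1],
    [1,-0.2,0.1,0,-0.1,-0.1,1],
    [1.5,-0.2,0.1,0,-0.1,-0.1,1],
    [1.9,-0.2,0.1,0,-0.1,-0.1,1],
    [1.9,-0.2,0.1,0,-0.1,-0.1,1]
  ]
}}

```text
t: 30.8
tool_pos: [0.484, -0.3178, 0.0243]
orientation: [-0.152, 1.564, 0.152]
force: [-0.1, 0.6, -3.2]
opening: 0.0216
```

Call:
{"method": "jog_arm", "body": {
  "targets": [
    [0.05,0,0,0,0,0,1],
    [0.1,0,0,0,0,0,1],
    [0.15,0,0,0,0,0,1],
    [0.15,0,0,0,0,0,1]
  ]
}}

```text
t: 31.3
tool_pos: [0.4841, -0.3179, 0.0228]
orientation: [-0.152, 1.564, 0.152]
force: [-0.1, -0.6, -2.6]
opening: 0.0217
```

Call:
{"method": "jog_arm", "body": {
  "targets": [
    [0.05,0,0,0,0,0,1],
    [0.05,0,0,0,0,0,1]
  ]
}}

```text
t: 31.55
tool_pos: [0.4841, -0.3179, 0.0223]
orientation: [-0.152, 1.564, 0.152]
force: [0.2, -0.2, -2.5]
opening: 0.0219
```

Call:
{"method": "jog_arm", "body": {
  "targets": [
    [0.04,0,0,0,0,0,1],
    [0.04,0,0,0,0,0,1]
  ]
}}

```text
t: 31.8
tool_pos: [0.4841, -0.3179, 0.0222]
orientation: [-0.152, 1.564, 0.152]
force: [-0.6, 0.7, 1.4]
opening: 0.0215
```

Call:
{"method": "jog_arm", "body": {
  "targets": [
    [0.04,0,0,0,0,0,1],
    [0.04,0,0,0,0,0,1]
  ]
}}

```text
t: 32.05
tool_pos: [0.4843, -0.318, 0.0222]
orientation: [-0.153, 1.564, 0.152]
force: [-1.4, 2.5, 4.3]
opening: 0.0216
```

Call:
{"method": "jog_arm", "body": {
  "targets": [
    [0,0,0,0,0,0,0.7],
    [0,0,0,0,0,0,0.6],
    [0,0,0,0,0,0,0.5],
    [0,0,0,0,0,0,0.4],
    [0,0,0,0,0,0,0.4]
  ]
}}

```text
t: 32.67
tool_pos: [0.4843, -0.318, 0.0222]
orientation: [-0.153, 1.564, 0.152]
force: [-0.8, -0.1, 0.2]
opening: 0.0549
```

Call:
{"method": "jog_arm", "body": {
  "targets": [
    [0,0,0,0,0,0,0.4],
    [0,0,0,0,0,0,0.4]
  ]
}}

```text
t: 32.92
tool_pos: [0.4843, -0.318, 0.0222]
orientation: [-0.153, 1.564, 0.152]
force: [-0.2, -0.2, 0.7]
opening: 0.0554
```

Run:
```python
from h import *
cam("wrist","w12")
goal([.4847,-.3187,.0222],11.1)
```

```text
t 32.98 p [ 0.4843 -0.318   0.0222] F [-1.01  0.34  1.09] op 0.0559 
 -> [-0.0, -0.08, 0.03] [0.02, 0.09, 0.03]
```

View pics/w12.png

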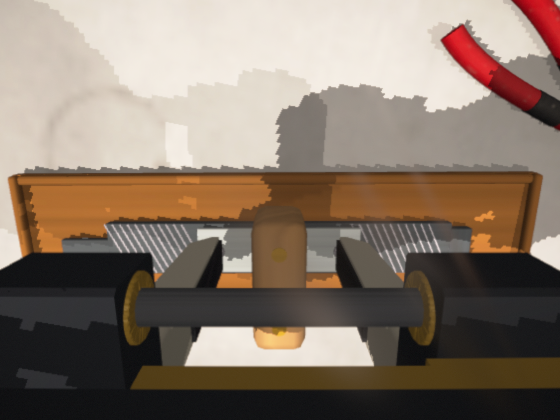

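Fingers are clear on both sides of the grip. Lift slowly away.

Call:
{"method": "jog_arm", "body": {
  "targets": [
    [-1,0,0,0,0,0,0.4],
    [-3,0,0,0,0,0,0.4],
    [-8,0,0,0,0,0,0.4],
    [-14,0,0,0,0,0,0.4],
    [-20,0,0,0,0,0,0.4]
  ]
}}

```text
t: 33.6
tool_pos: [0.4838, -0.3179, 0.2259]
orientation: [-0.154, 1.562, 0.151]
force: [1.7, 0.5, 0.6]
opening: 0.056
```

Call:
{"method": "jog_arm", "body": {
  "targets": [
    [-2,-3,0,0,0,0,0.4],
    [-2,-3,0,0,0,0,0.4],
    [-2,-3,0,0,0,0,0.4]
  ]
}}

```text
t: 33.98
tool_pos: [0.4892, -0.3468, 0.2458]
orientation: [-0.153, 1.563, 0.151]
force: [0.2, 0.5, -0.4]
opening: 0.0558
```

Run:
```python
from h import *
c=cam("wrist","w13")
print(proj(c,[.4847,-.3187,.059]),robot.read_state()["force"])
c=cam("scene","s13");a=c["frame"][:,:,::-1]
cv2.imwrite("pics/s13c.png",cv2.resize(a[150:360,180:450],None,fx=2.8,fy=2.8,interpolation=cv2.INTER_CUBIC))
```

```text
[277.49588715 157.13368619] [ 0.20280192 -0.14708527 -0.34616837]
```

View pics/w13.png

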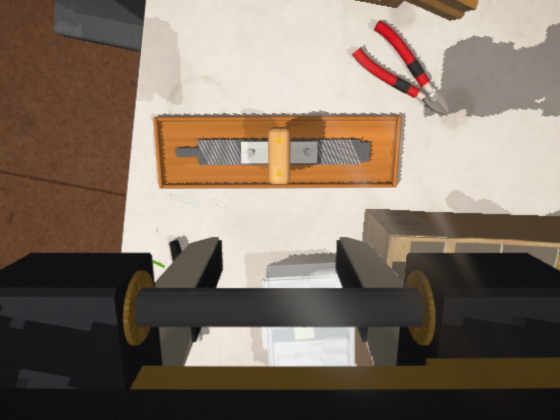

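View pics/s13c.png

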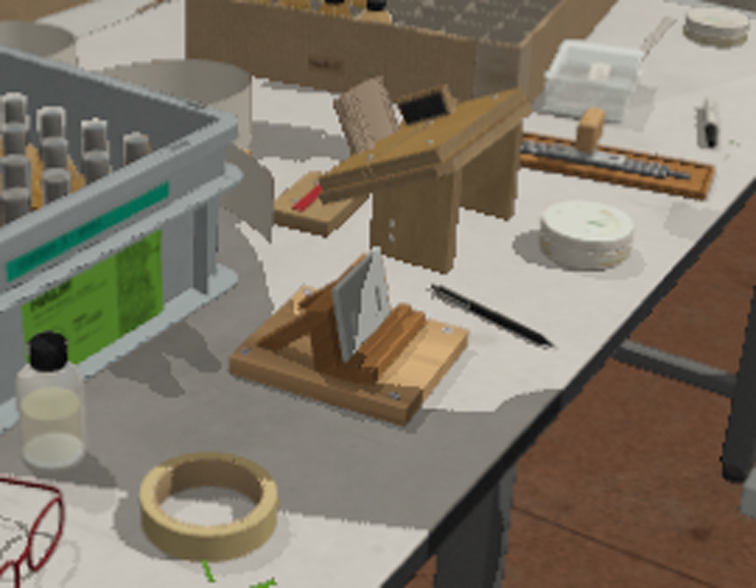

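Run:
```python
from h import *
g=[cv2.cvtColor(cv2.imread(f"pics/{n}.png"),cv2.COLOR_BGR2GRAY).astype(np.float32) for n in("scene0","s13")]
for nm,b in (("plate",(230,285,295,330)),("tape",(310,350,225,285)),("oil",(268,320,185,215)),("tin",(215,250,368,412))):
    a,c=[x[b[0]:b[1],b[2]:b[3]] for x in g]; print(nm,cv2.phaseCorrelate(a,c,cv2.createHanningWindow(a.shape[::-1],cv2.CV_32F)))
print(robot.read_state()["t"],robot.read_state()["force"])
ticket.close_job()
```

```text
plate ((0.13008790504270706, -0.1432080648090448), 0.6958190002375179)
tape ((-0.1460927088204116, 0.2673016680108624), 0.6310427482922872)
oil ((0.07843498779275748, -0.2986802772164623), 0.9529385655014603)
tin ((0.4512187011867326, -0.017665879244717075), 1.0062703038439338)
34.075 [-0.16212922 -0.49033236 -0.08487185]
the job is handed in; nothing more can be done
```

The edge got its three forward strokes (left, middle, then right third), the file is back flat in its tray, and I handed the job in at about 34 s. No verdict came back.

- **Strokes:** each ran from about 42 mm before the edge to 36 mm past it. I lifted the file about 40 mm clear before every return.
- **Force:** estimated contact, after allowing for the file's weight, was about 3 to 9 N. It sat slightly above the 8 N guide for parts of each stroke, peaking near 9 N on the right third, and stayed well below 20 N. The wrist force reading has about ±1 N of noise.
- **File:** the last wrist picture shows it flat in the middle of the tray, within about 2 pixels of the expected spot. The fingers are clear of it.
- **Plate and bystanders:** comparing the first and last scene pictures, the plate, tape, oil bottle and tin each shifted by less than 0.5 pixel. So the plate still stands seated and nothing was disturbed.
- **Disagreement:** the top and wrist cameras differed by about 4 to 5 mm in the forward direction. I used the wrist camera, and it agreed with the given sizes and with the grasp.

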